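# Lever open the paint box with a scraper

## Task

The lid of the wooden paint box has no handle: pick up the scraper, slip its thin blade into the slot under the lid's front edge (only one third of the slot, left, middle or right, is open, the rest being stopped with wood: feel for it), lever the lid up with the blade and swing it over past upright so that it stays open by itself. Work gently: touch the lid with nothing but the scraper, do not jam the scraper hard against the box and leave everything else where it is. Then lay the scraper (do not drop it) flat on the tabletop, clear of the box.

Things in the scene. Friction and masses are not known exactly. Their poses are not given: they have to be found in the camera images.
- box: wooden paint box fixed to the table, 120 mm deep (x) by 200 mm wide (y), 62 mm high without its lid, walls 8 mm; origin under its centre at table height; its slotted front faces -x of its own frame, the lid's hinge runs along y at its back (+x) top edge. Three pots 22 mm tall stand on its 8 mm floor, between x = 7 and 43 mm; the space in front of them is empty
- slot (a point): centre of the mouth of the slot in the box's front, 184 mm wide (y), 8 mm high (z: 4 mm up to the closed lid's underside, 4 mm down to the front wall's top); axes as the box's, x into the box. The slot has three places 61 mm wide, centred at y = -61, 0 and +61 mm; two are stopped with wooden blocks flush with the front, one is open, not told which
- lid: flat plywood lid, 120 by 200 by 8 mm, about 0.2 kg, lying flush on the box without a handle; origin on the hinge axis at mid-width, at the height of the lid's underside (62 mm over the table); when closed its axes are parallel to the box's and it reaches 120 mm to -x; it opens by turning about +y, up to 1.9 rad (19 degrees past upright); it falls shut if let go before upright
- lid_edge (a point): middle of the lower front edge of the lid, 120 mm from the hinge axis
- scraper: scraper, 155 mm long, lying loose on the table: wooden handle 90 mm long (x from -45 to +45), 20 mm wide (y), 24 mm tall (z), and a flat thin steel blade 2 mm thick in front of it, 26 mm wide from x = 45 to 70 and 36 mm wide from x = 70 to 110, its mid-plane 12 mm above the handle's underside; origin at the centre of the handle's underside, x towards the blade's edge, z up
- blade_tip (a point): middle of the blade's front edge (x = 110, z = 12 mm in the scraper's frame)
- scraper_grip (a point): a good place to grip the handle across its 20 mm width (x = 20, z = 12 mm in the scraper's frame)
- brush: bystander: flat paint brush, 160 mm long along x, up to 36 mm wide and 20 mm tall, lying on the table near the scraper
- stirrer: bystander: flat wooden stirring stick, about 165 mm long along x, 22 mm wide, 9 mm thick, lying near the scraper
- block_a: bystander: painted wooden house-shaped block, about 135 by 70 mm, 45 mm high
- block_b: bystander: wooden house-shaped block, about 110 by 60 mm, 50 mm high
- tin: bystander: paint tin, 90 mm diameter, 110 mm high
- glass: bystander: empty drinking glass, 68 mm diameter, 80 mm high
- jar: bystander: lidded paint jar, 60 mm diameter, 90 mm high
Mind the look-alikes: they are no part of the job. Leave any purple or yellow look-alike of the scraper alone.

How it is judged:
By the outcome, as a careful person would: the job done as asked, in the order asked, and still so for the second after the job is handed in, with the robot touching nothing.
It also fails if it takes over 59 s, if anything falls off the work surface, if the arm or the gripper's body presses on something with over 40 N, if the wrist force passes 120 N, or if a joint passes its speed limit or range.

## Robot

A 7-joint arm with a two-finger parallel gripper is mounted at the origin on the work surface. World frame = base frame: x ahead of the robot, y to its left, z up, the work surface at z = 0. Lengths are in m, angles in rad, forces in N, time in s.
With the tool pointing down it reaches from about 0.375 to 0.925 m from the base axis. Payload 3.1 kg.
Tool frame: the origin (TCP) lies on the centre line of the jaws, within the pads' length; the fingertips stand 11 mm ahead of it and the grasp point (between the pads) lies 8 mm behind it; z points along the fingers, y is the line along which they close (so a half turn about z gives the same grasp; the last joint's range is limited). The gripper opens to 85 mm and grips with 20 to 120 N. Pads are 22 mm wide; open, the fingers measure 114 mm over their backs; the gripper's body (76 mm by 85 mm) begins 54 mm behind the grasp point. The pads swing forward as they close: fully open they stand 13 mm farther back than shut.
Start: joints at [1.086, 0.383, 0.044, 1.598, -0.018, 1.161, -0.05], TCP at [0.245, -0.602, 0.217] pointing down, gripper open.
Joint ranges: [-2.61, 2.61], [-0.41, 2.15], [-1.48, 1.57], [0, 2.5], [-1.57, 4.71], [0.05, 1.97], [-2.85, 2.85]. Speed limits (rad/s): [2.79, 2.79, 3.14, 3.14, 3.14, 3.14, 3.14].

## Interface

Orientations are given as a unit quaternion [w, x, y, z].
In Python, from rig import manip gives the robot as it stands.
- The arm moves only by the shell command python3 -m creep 'ROWS'. ROWS is JSON, one flat list of numbers, 5 for each row, row after row: the shift along the tool's x, y, z as a fraction of full scale, then the turn about the tool's z as a fraction of full scale, then the closure, from 0 (fully open) to 1 (shut). A call has 1 to 5 rows; each row shifts and turns the commanded pose from where the row before left it, along the tool's axes as they then stand; what a row does not reach is not made up. Full scale, the value 1, is 500 mm for a shift and pi rad for a turn. A row lasts 1/8 s, in which the tool goes at most 62.5 mm and 10.7 degrees, less where a joint would pass 70% of its speed; a pose out of reach is approached as far as the arm can. A call with a number of a shift or a turn outside -1 to 1 is refused whole. A call with a gripper value outside its range is refused whole. The fingers move at their own pace and stop on an object; the grip force is fixed at half the most. Time passes only in rows, so rows that do not move let the fingers close. It gives the time, the measured TCP pose, the force, the opening and the grip force at its end, in the units of the state.
- manip.observe(): the state, without advancing time (a new reading comes with each control period).
- manip.read_camera(name): name is "scene" or "top" or "wrist"; returns the picture (400x640x3 uint8, red, green, blue); there is no depth.
- manip.camera_info(name): a dict with "intrinsics" (3x3 intrinsics, pixels), "R" (3x3) and "t" (3): a world point X has camera coordinates R X + t. Camera axes: x right, y down, z forward; pixel columns grow to the right and rows downward; lengths in m; the calibration is good to about 2 mm. A picture is of the moment at which its call begins: read the wrist's pose just before it. camera_info takes no time and is no camera call; for the wrist camera it gives the pose at the moment of the call.
- manip.finish_job(): hands the job in; it is judged then, once.
The state is a dict: "t": time; "joints": joint angles; "qvel": joint speeds; "joint_efforts": joint torques, N m; "position": TCP position; "tool_rot": TCP orientation; "contact_force": force on the tool from outside, world axes, zero at the start; "wrist_torque": the same for the moment, N m; "finger_gap": finger opening in m; "finger_force": force on a finger pad.
Only numpy, scipy, OpenCV 4.12 (cv2) and the standard library are available. Lean on these libraries where they do the work, as an engineer would, in place of code of your own. Each camera call takes 0.05 s, during which the arm holds its last target. There are 200 camera calls.

## Working session

There is one attempt and no reset: what is moved stays moved. The work goes in short steps, Python scripts to look and compute and a shell command to move; the robot and the scene stay as the last step left them, time stands still between calls to the robot, and variables do not carry over. Pictures are saved under pics/ and viewed, at most 10 in all, crops included, and the job is handed in when it is done.

```bash
ls; mkdir -p pics
python3 - <<'E'
from rig import manip
import cv2
s=manip.observe();print({k:s[k] for k in('t','position','tool_rot','finger_gap')})
for n in('scene','top'):
    im=manip.read_camera(n);cv2.imwrite(f'pics/{n}0.png',im[:,:,::-1]);i=manip.camera_info(n);print(n,i)
E
```

```text
pics
{'t': 0.0, 'position': array([ 0.24480407, -0.60106179,  0.21514368]), 'tool_rot': array([-1.30257168e-03,  9.81348379e-01,  1.92233062e-01, -3.33607354e-04]), 'finger_gap': 0.08547932011034487}
scene {'intrinsics': array([[463.51384812,   0.        , 321.39641422],
       [  0.        , 463.51384812, 197.22904371],
       [  0.        ,   0.        ,   1.        ]]), 'R': array([[ 0.30528137,  0.95225256, -0.00428257],
       [ 0.80379404, -0.26009349, -0.53503879],
       [-0.51060593,  0.15989507, -0.84481664]]), 't': array([-0.20201266, -0.3928673 ,  1.86991161])}
top {'intrinsics': array([[435.86752181,   0.        , 318.34985781],
       [  0.        , 435.86752181, 197.28252614],
       [  0.        ,   0.        ,   1.        ]]), 'R': array([[ 0.02488226, -0.99933596,  0.02661794],
       [-0.98288911, -0.02931645, -0.18185031],
       [ 0.1825099 , -0.02163764, -0.98296589]]), 't': array([0.00222743, 0.54370369, 1.31495073])}
```

View pics/scene0.png

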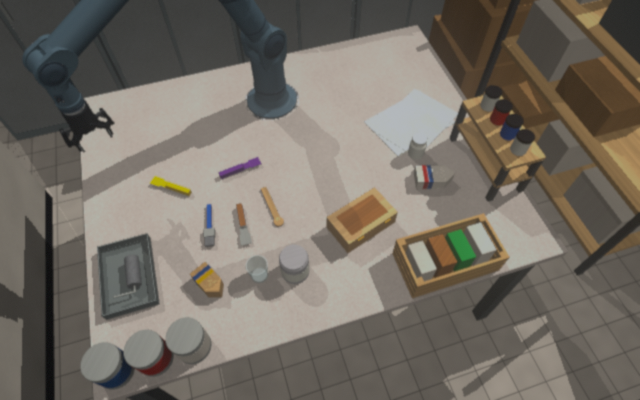

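View pics/top0.png

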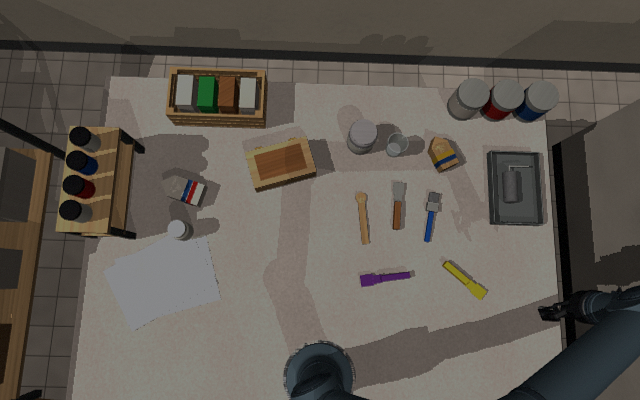

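The top view shows the box at about (280,163), the stirrer at (362,217), a brown-handled tool at (398,205), a blue one at (432,215), and purple and yellow decoys. I'll enlarge to tell the scraper from the brush.

Run:
```python
import cv2,numpy as np
t=cv2.imread('pics/top0.png');s=cv2.imread('pics/scene0.png')
f=lambda im,x,y,w,h,k:cv2.resize(im[y:y+h,x:x+w],None,fx=k,fy=k,interpolation=cv2.INTER_CUBIC)
a=f(t,235,125,100,75,4);b=f(t,350,175,100,75,4);c=f(s,320,180,100,75,4);d=f(s,190,180,100,75,4)
cv2.imwrite('pics/crop1.png',np.vstack([np.hstack([a,b]),np.hstack([c,d])]))
```

```text
(no output)
```

View pics/crop1.png

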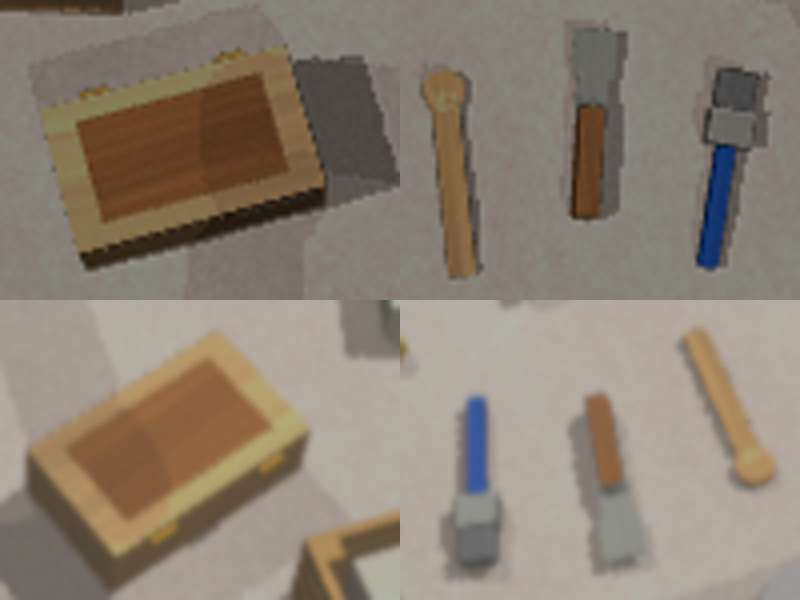

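Brown handle with a grey steel blade is the scraper; the blue one has dark bristles, so it is the brush. The box hinges are on the far side, so its front faces the robot. Next I triangulate from both views.

```bash
cat > h.py <<'E'
from rig import manip
import numpy as np,cv2
from scipy.spatial.transform import Rotation as Ro
def P(n):
    i=manip.camera_info(n);return np.array(i['intrinsics'])@np.c_[i['R'],i['t']]
def tri(Pa,a,Pb,b):
    X=cv2.triangulatePoints(Pa,Pb,np.array(a,float).reshape(2,1),np.array(b,float).reshape(2,1))[:,0];return X[:3]/X[3]
def onz(Pm,px,z):
    A=np.array([Pm[0]-px[0]*Pm[2],Pm[1]-px[1]*Pm[2]]);return np.r_[np.linalg.solve(A[:,:2],-A[:,2]*z-A[:,3]),z]
def rot(s): q=s['tool_rot'];return Ro.from_quat(q[[1,2,3,0]])
E
python3 - <<'E'
from h import *
np.set_printoptions(precision=4,suppress=True)
T,S=P('top'),P('scene')
c=lambda p,ox,oy,sx,sy:((p[0]-sx+.5)/4-.5+ox,(p[1]-sy+.5)/4-.5+oy)
B={'FL':((82,253),(218,333)),'FR':((325,185),(30,455)),'BR':((285,46),(110,555)),'BL':((42,108),(308,430))}
Z={}
for k,(a,b) in B.items():
    a=c(a,235,125,0,0);b=c(b,320,180,0,300);Z[k]=tri(T,a,S,b);print(k,Z[k],onz(T,a,.07),onz(S,b,.07))
print(np.linalg.norm(Z['FL']-Z['FR']),np.linalg.norm(Z['FL']-Z['BL']))
H={'rear':((585,216),(595,396)),'front':((594,106),(610,486)),'tip':((600,29),(624,558))}
for k,(a,b) in H.items():
    a=c(a,350,175,400,0);b=c(b,190,180,400,300);z=.013 if k=='tip' else .024
    print(k,tri(T,a,S,b),onz(T,a,z),onz(S,b,z))
s=manip.observe();print(rot(s).as_matrix(),manip.camera_info('wrist'))
E
```

```text
FL [0.5645 0.2157 0.0673] [0.5634 0.2133 0.07  ] [0.5664 0.2168 0.07  ]
FR [0.6255 0.0294 0.0628] [0.6232 0.0273 0.07  ] [0.6298 0.0299 0.07  ]
BR [0.7348 0.0615 0.071 ] [0.7352 0.0619 0.07  ] [0.7343 0.0613 0.07  ]
BL [0.6779 0.2507 0.0717] [0.6782 0.2504 0.07  ] [0.6771 0.252  0.07  ]
0.19614184784926741 0.11869683699812524
rear [ 0.4551 -0.2316  0.0212] [ 0.4547 -0.2313  0.024 ] [ 0.457  -0.2313  0.024 ]
front [ 0.5442 -0.2391  0.0205] [ 0.5433 -0.2392  0.024 ] [ 0.5465 -0.2382  0.024 ]
tip [ 0.6093 -0.2442  0.0148] [ 0.6092 -0.247   0.013 ] [ 0.609  -0.2421  0.013 ]
[[ 0.9261  0.3773 -0.001 ]
 [ 0.3773 -0.9261  0.0022]
 [-0.0001 -0.0024 -1.    ]] {'intrinsics': array([[280.6267,   0.    , 318.5681],
       [  0.    , 280.6267, 198.2924],
       [  0.    ,   0.    ,   1.    ]]), 'R': array([[ 0.3779, -0.9258, -0.0018],
       [-0.8874, -0.3628,  0.2844],
       [-0.264 , -0.1059, -0.9587]]), 't': array([-0.6494, -0.0375,  0.3779])}
```

```bash
python3 -m creep '[0.1,-0.06,0,0.05,0.4, 0.1,-0.06,0,0.05,0.4, 0.1,-0.06,0,0.049,0.4, 0.08,-0.05,0.02,0,0.4, 0,0,0,0,0.4]'
cat > go.py <<'E'
# print the remaining shift in tool axes/units to a world target; yaw in deg optional
from h import *;import sys
s=manip.observe();R=rot(s).as_matrix();yaw=np.degrees(np.arctan2(R[1,0],R[0,0]))
a=[float(v) for v in sys.argv[1:]]
print('pos',s['position'].round(4),'yaw',yaw.round(2),'gap',round(s['finger_gap'],4))
print('shift',(R.T@(np.array(a[:3])-s['position'])/.5).round(4), 'turn',(-(a[3]-yaw)/180).round(4) if len(a)>3 else '')
E
python3 go.py .520 -.237 .10 -4.7
```

```text
t: 0.72
position: [0.4171, -0.4535, 0.205]
tool_rot: [-0.002, 0.999, -0.035, 0.0]
contact_force: [-0.8, -0.0, -0.8]
finger_gap: 0.0515
finger_force: 0.0
pos [ 0.4171 -0.4535  0.205 ] yaw -4.02 gap 0.0515
shift [ 0.1748 -0.4455  0.212 ] turn 0.0038
```

```bash
python3 -m creep '[0.045,-0.11,0.02,0.0038,0.4, 0.045,-0.11,0.02,0,0.4, 0.045,-0.11,0.02,0,0.4, 0.04,-0.1155,0.02,0,0.4, 0,0,0,0,0.4]'
python3 go.py .520 -.237 .015 -4.7
python3 - <<'E'
from h import *
i=manip.camera_info('wrist');im=manip.read_camera('wrist');cv2.imwrite('pics/w1.png',im[:,:,::-1]);np.save('w1.npy',np.array(i['intrinsics'])@np.c_[i['R'],i['t']])
E
```

```text
t: 1.35
position: [0.5206, -0.238, 0.1653]
tool_rot: [-0.002, 0.999, -0.041, -0.001]
contact_force: [-0.5, 0.1, -0.2]
finger_gap: 0.0511
finger_force: 0.0
pos [ 0.5206 -0.238   0.1653] yaw -4.69 gap 0.0511
shift [-0.0009 -0.0005  0.3005] turn 0.0
```

View pics/w1.png

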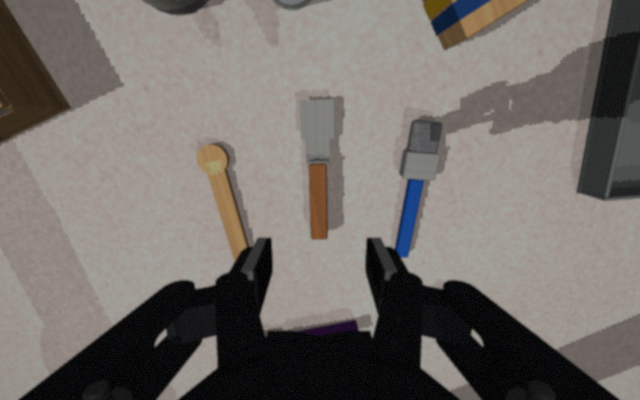

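Wrist view: the scraper runs from handle rear (319,239) to handle front (318,164) and blade tip (319,97), roughly centred between the fingers.

Run:
```python
from h import *
W=np.load('w1.npy')
for p,z in(((319,239),.024),((318,164),.024),((319,97),.013),((310.5,164),.024),((327,164),.024)): print(onz(W,p,z).round(4))
```

```text
[ 0.4555 -0.2334  0.024 ]
[ 0.5427 -0.2394  0.024 ]
[ 0.6104 -0.2459  0.013 ]
[ 0.5433 -0.2314  0.024 ]
[ 0.5419 -0.2489  0.024 ]
```

```bash
python3 -m creep '[0,0.001,0.1,0,0.4, 0,0,0.1,0,0.4, 0,0,0.07,0,0.4, 0,0,0.024,0,0.4, 0,0,0,0,0.4]'; python3 go.py .5203 -.2383 .015 -4.7
```

```text
t: 2.02
position: [0.5179, -0.2477, 0.0193]
tool_rot: [0.0, 0.999, -0.048, -0.001]
contact_force: [-0.3, 0.5, 0.1]
finger_gap: 0.0512
finger_force: 0.0
pos [ 0.5179 -0.2477  0.0193] yaw -5.47 gap 0.0512
shift [ 0.003  -0.0192  0.0087] turn -0.0043
```

```bash
python3 -m creep '[0.003,-0.019,0.005,-0.004,0.4, 0,0,0,0,0.4]'; python3 go.py .5203 -.2383 .015 -4.7
```

```text
t: 2.28
position: [0.523, -0.2355, 0.0186]
tool_rot: [-0.0, 0.999, -0.039, 0.001]
contact_force: [0.0, 0.8, -0.3]
finger_gap: 0.0513
finger_force: 0.0
pos [ 0.523  -0.2355  0.0186] yaw -4.49 gap 0.0513
shift [-0.005   0.006   0.0072] turn 0.0012
```

```bash
python3 -m creep '[-0.003,0.005,0.006,0,0.4, 0,0,0,0,0.4, 0,0,0,0,0.4]'; python3 go.py .5203 -.2383 .015 -4.7
```

```text
t: 2.65
position: [0.5193, -0.2394, 0.0141]
tool_rot: [0.0, 0.999, -0.041, -0.0]
contact_force: [0.4, -0.4, 0.1]
finger_gap: 0.0514
finger_force: 0.0
pos [ 0.5193 -0.2394  0.0141] yaw -4.64 gap 0.0514
shift [ 0.0017 -0.0023 -0.0017] turn 0.0003
```

Well placed; close the fingers.

```bash
python3 -m creep '[0,-0.001,0,0,0.7, 0,0,0,0,1, 0,0,0,0,1, 0,0,0,0,1, 0,0,0,0,1]'; python3 go.py .5203 -.2383 .015 -4.7
```

```text
t: 3.28
position: [0.5195, -0.2386, 0.0141]
tool_rot: [-0.0, 0.999, -0.04, -0.0]
contact_force: [-0.3, 0.1, 0.1]
finger_gap: 0.0001
finger_force: 0.0
pos [ 0.5195 -0.2386  0.0141] yaw -4.62 gap 0.0001
shift [ 0.0015 -0.0007 -0.0019] turn 0.0005
```

The fingers shut on nothing (gap 0), so I look again.

Run:
```python
from h import *
i=manip.camera_info('wrist');im=manip.read_camera('wrist');np.save('w2.npy',np.array(i['intrinsics'])@np.c_[i['R'],i['t']])
t=manip.read_camera('top');s=manip.read_camera('scene')
f=lambda im,x,y,w,h,k:cv2.resize(im[y:y+h,x:x+w],None,fx=k,fy=k,interpolation=cv2.INTER_CUBIC)
cv2.imwrite('pics/m2.png',np.vstack([np.hstack([f(t,350,175,100,75,4),f(s,190,180,100,75,4)]),cv2.resize(im,(480,300)) if 0 else np.hstack([cv2.resize(im,(480,300)),np.zeros((300,320,3),np.uint8)])])[:,:,::-1])
```

```text
(no output)
```

View pics/m2.png

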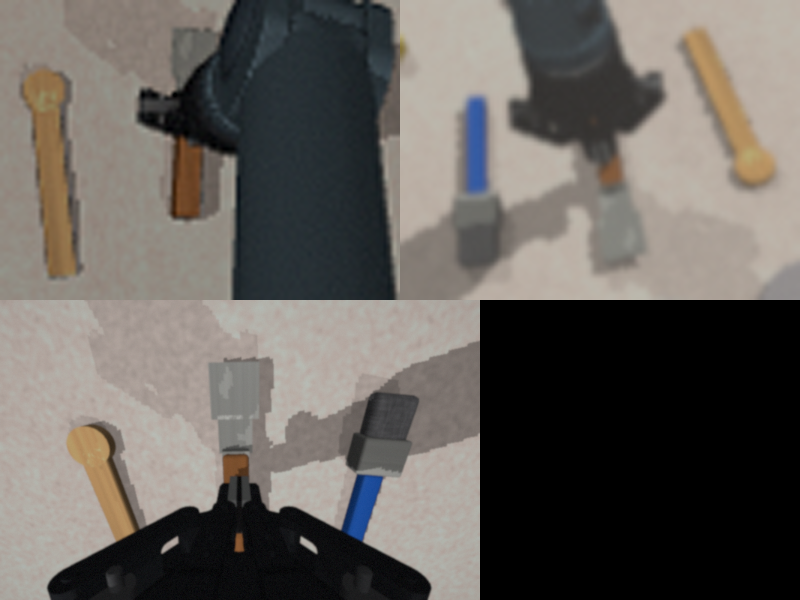

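```bash
python3 - <<'E'
from h import *
s=manip.observe();i=manip.camera_info('wrist');R,t=np.array(i['R']),np.array(i['t']);C=-R.T@t
print('cam',C.round(4),'tcp',s['position'].round(4),s['joints'].round(3))
W=np.load('w2.npy')
for X in([.610,-.246,.013],[.543,-.239,.024],s['position'],s['position']-[0,0,.011]):
    p=W@np.r_[X,1];print(X,(p[:2]/p[2]).round(1),'depth',p[2].round(4))
print(onz(W,(312,82),.013),onz(W,(314,205),.024),onz(W,(278,82),.013),onz(W,(346,82),.013))
E
ls .; python3 -m creep --help 2>&1 | head -5; python3 -c "
from rig import manip;print(manip.observe())"
```

```text
cam [ 0.5916 -0.245   0.1705] tcp [ 0.5195 -0.2386  0.0141] [ 0.442  0.501 -0.101  1.915  0.073  0.728 -1.352]
[0.61, -0.246, 0.013] [317.5  78.1] depth 0.1458
[0.543, -0.239, 0.024] [314.6 207.9] depth 0.1544
[ 0.5195494  -0.23859465  0.01408547] [317.4 239.3] depth 0.1705
[ 0.5195494  -0.23859465  0.00308547] [317.4 232. ] depth 0.1811
[ 0.60837365 -0.24299973  0.013     ] [ 0.5446838  -0.23881496  0.024     ] [ 0.60978775 -0.22532921  0.013     ] [ 0.60695937 -0.26067255  0.013     ]
go.py
h.py
pics
w1.npy
w2.npy
invalid input: not JSON, or not a number
{'t': 3.425, 'joints': array([ 0.44233047,  0.50130182, -0.10062101,  1.91548235,  0.07254328,
        0.72820896, -1.35161894]), 'qvel': array([ 6.64576851e-04, -3.96852928e-04, -2.37852362e-05, -4.94708495e-04,
        3.89045784e-04,  9.53144201e-05, -2.11212021e-04]), 'joint_efforts': array([-1.11718393e-03, -4.17960906e+01, -5.00353072e-01, -1.80844241e+01,
        7.34790898e-03,  1.37327803e-03,  4.91199785e-06]), 'position': array([ 0.5195494 , -0.23859465,  0.01408547]), 'tool_rot': array([-1.07065325e-05,  9.99186856e-01, -4.03190458e-02,  2.53353296e-05]), 'contact_force': array([0.55175758, 0.49760626, 0.41899895]), 'wrist_torque': array([ 0.04133749,  0.03019536, -0.01373467]), 'finger_force': 0.0, 'finger_gap': -8.318871379679118e-05}
```

Run:
```python
from h import *
S=P('scene');W=np.load('w2.npy')
for z in(.003,.014,.024,.035,.045):
    a=[(M@np.r_[.5195,-.2386,z,1]) for M in(S,W)];print(z,[(v[:2]/v[2]).round(1) for v in a])
im=manip.read_camera('wrist')[200:300,260:380];cv2.imwrite('pics/w3.png',cv2.resize(im,None,fx=6,fy=6,interpolation=cv2.INTER_NEAREST)[:,:,::-1])
```

```text
0.003 [array([241.2, 222.5]), array([317.5, 232.1])]
0.014 [array([240.7, 220.9]), array([317.4, 239.3])]
0.024 [array([240.2, 219.4]), array([317.3, 246.7])]
0.035 [array([239.7, 217.7]), array([317.3, 255.9])]
0.045 [array([239.3, 216.2]), array([317.2, 265.5])]
```

View pics/w3.png

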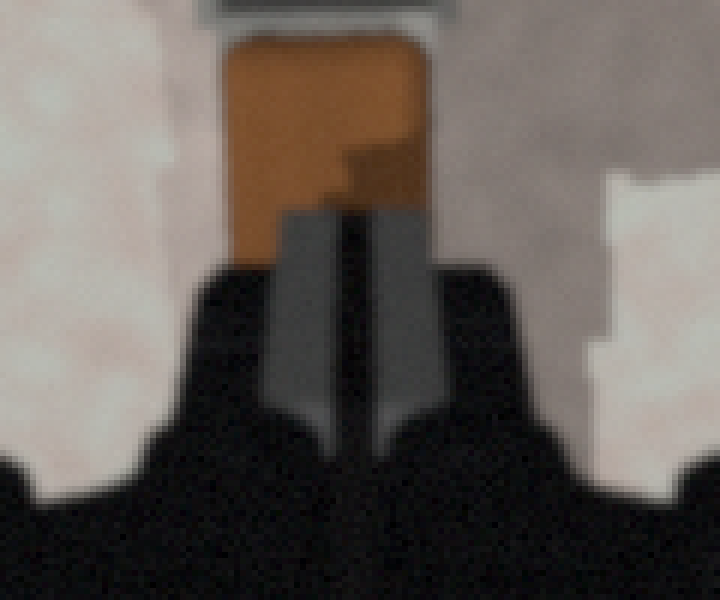

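The enlarged view shows the fingertips (row about 235) lying over the handle's top, i.e. they closed above it. I open and go lower, feeling for the table.

```bash
python3 -m creep '[0,0,0,0,0.4, 0,0,0,0,0.4, 0,0,0,0,0.4, 0,0,0,0,0.4]'; python3 -m creep '[0,0,0.01,0,0.4, 0,0,0,0,0.4]';python3 -m creep '[0,0,0.01,0,0.4, 0,0,0,0,0.4]'
```

```text
t: 3.98
position: [0.5196, -0.2386, 0.0141]
tool_rot: [-0.0, 0.999, -0.04, 0.0]
contact_force: [0.2, 0.8, 1.0]
finger_gap: 0.0515
finger_force: 0.0
t: 4.22
position: [0.519, -0.2383, 0.0085]
tool_rot: [-0.0, 0.999, -0.04, -0.001]
contact_force: [0.7, 0.5, -0.4]
finger_gap: 0.0519
finger_force: 0.0
t: 4.47
position: [0.519, -0.2384, 0.0035]
tool_rot: [-0.0, 0.999, -0.04, -0.001]
contact_force: [-0.2, 0.1, 0.1]
finger_gap: 0.0511
finger_force: 0.0
```

```bash
python3 -m creep '[0,0,0.008,0,0.4, 0,0,0,0,0.4]';python3 -m creep '[0,0,0.006,0,0.4, 0,0,0,0,0.4]'
```

```text
t: 4.72
position: [0.5192, -0.2384, -0.0003]
tool_rot: [-0.0, 0.999, -0.04, -0.0]
contact_force: [0.0, -0.4, 1.0]
finger_gap: 0.0509
finger_force: 0.0
t: 4.97
position: [0.5193, -0.2385, -0.0032]
tool_rot: [-0.0, 0.999, -0.04, -0.0]
contact_force: [-1.1, -0.6, -0.4]
finger_gap: 0.0509
finger_force: 0.0
```

```bash
python3 -m creep '[0,0,0,0,0.6, 0,0,0,0,0.7, 0,0,0,0,0.8]'; python3 -m creep '[0,0,0,0,0.9, 0,0,0,0,1, 0,0,0,0,1, 0,0,0,0,1]'
```

```text
t: 5.35
position: [0.52, -0.2387, -0.0025]
tool_rot: [0.0, 0.999, -0.04, 0.0]
contact_force: [-0.5, 0.7, 1.2]
finger_gap: 0.0184
finger_force: 58.5
t: 5.85
position: [0.52, -0.2387, -0.0025]
tool_rot: [0.0, 0.999, -0.04, 0.0]
contact_force: [-0.1, 0.1, 3.7]
finger_gap: 0.0184
finger_force: 58.7
```

Gripped (gap 18.4 mm, 58 N). Lift.

```bash
python3 -m creep '[0,0,-0.02,0,1, 0,0,-0.06,0,1, 0,0,-0.1,0,1, 0,0,-0.1,0,1, 0,0,0,0,1]'
python3 - <<'E'
from h import *
# slot points and target TCP, for each third (box frame from measured corners)
yaw=np.radians(17.2);ex=np.array([np.cos(yaw),np.sin(yaw)]);ey=np.array([-ex[1],ex[0]])
c=np.array([.6500,.1385])
for v in(-.061,0,.061):
    p=c-.06*ex+v*ey; print(v,'slot',p.round(4),'TCP tip 40mm before',(p-(.0905+.040)*ex).round(4))
E
python3 go.py .45 .09 .1435 17.2
```

```text
t: 6.48
position: [0.5231, -0.2402, 0.1423]
tool_rot: [0.002, 0.999, -0.04, 0.005]
contact_force: [0.4, -0.2, -1.6]
finger_gap: 0.0183
finger_force: 58.8
-0.061 slot [0.6107 0.0625] TCP tip 40mm before [0.4861 0.0239]
0 slot [0.5927 0.1208] TCP tip 40mm before [0.468  0.0822]
0.061 slot [0.5746 0.179 ] TCP tip 40mm before [0.45   0.1404]
pos [ 0.5231 -0.2402  0.1423] yaw -4.63 gap 0.0183
shift [-0.1991 -0.6464 -0.0065] turn -0.1213
```

```bash
python3 -m creep '[-0.02,-0.1,0,-0.04,1, -0.01,-0.1,0,-0.04,1, 0.01,-0.1,0,-0.041,1, 0.015,-0.1,0,0,1, 0,0,0,0,1]'; python3 go.py .486 .024 .1 17.2
```

```text
t: 7.1
position: [0.4928, -0.0324, 0.1356]
tool_rot: [-0.001, 0.988, 0.154, -0.002]
contact_force: [0.2, 0.1, -0.9]
finger_gap: 0.0188
finger_force: 58.9
pos [ 0.4928 -0.0324  0.1356] yaw 17.7 gap 0.0188
shift [ 0.0215 -0.1113  0.0715] turn 0.0028
```

```bash
python3 -m creep '[0.01,-0.055,0.035,0.003,1, 0.011,-0.056,0.036,0,1, 0,0,0,0,1, 0,0,0,0,1]'; python3 go.py .486 .024 .0435 17.2
python3 - <<'E'
from h import *
i=manip.camera_info('wrist');im=manip.read_camera('wrist');np.save('w4.npy',np.array(i['intrinsics'])@np.c_[i['R'],i['t']])
cv2.imwrite('pics/w4.png',im[:,:,::-1]);W=np.load('w4.npy')
s=manip.observe();R=rot(s).as_matrix();X=s['position']+R@[.0905,0,-.0145];p=W@np.r_[X,1];print('tip expected px',(p[:2]/p[2]).round(1))
for n,(a,b) in dict(FL=(-.06,.1),FR=(-.06,-.1)).items():
    y=np.radians(17.2);q=np.array([.65,.1385])+a*np.array([np.cos(y),np.sin(y)])+b*np.array([-np.sin(y),np.cos(y)])
    for z in(0,.054,.062,.07):
        p=W@np.r_[q,z,1];print(n,z,(p[:2]/p[2]).round(1))
E
```

```text
t: 7.6
position: [0.4887, 0.0165, 0.101]
tool_rot: [0.0, 0.99, 0.144, -0.001]
contact_force: [0.9, 0.2, -0.8]
finger_gap: 0.0182
finger_force: 58.9
pos [0.4887 0.0165 0.101 ] yaw 16.55 gap 0.0182
shift [-0.0008 -0.0159  0.115 ] turn -0.0036
tip expected px [318.3  72.8]
FL 0 [110.3  43.5]
FL 0.054 [50.1 22.9]
FL 0.062 [38.1 18.8]
FL 0.07 [25.  14.3]
FR 0 [353.9  40.7]
FR 0.054 [364.3  19.2]
FR 0.062 [366.3  14.9]
FR 0.07 [368.6  10.2]
```

View pics/w4.png

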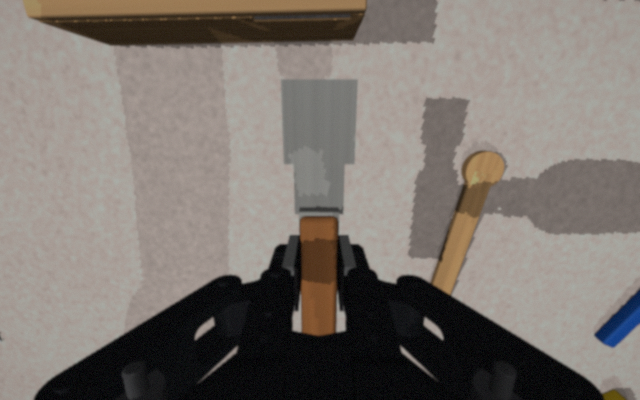

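Run:
```python
from h import *
W=np.load('w4.npy');s=manip.observe();R=rot(s).as_matrix()
def pr(v):
    p=W@np.r_[s['position']+R@v,1];return (p[:2]/p[2]).round(1),p[2].round(4)
print('hfront',pr([.0255,0,-.0265]),'hfront -3',pr([.0225,0,-.0265]))
for dz in(-.004,0,.004,.008): print(dz,'tip',pr([.0905,0,-.0145+dz]),pr([.0875,0,-.0145+dz]))
im=manip.read_camera('wrist');y=np.radians(17.2)
G=cv2.cvtColor(im,cv2.COLOR_RGB2GRAY)
for c in range(50,370,20): print(c,G[4:44:2,c])
```

```text
hfront (array([318.1, 213.6]), np.float64(0.1373)) hfront -3 (array([318.1, 219.4]), np.float64(0.1381))
-0.004 tip (array([318.3,  71.5]), np.float64(0.1264)) (array([318.3,  78.7]), np.float64(0.1272))
0 tip (array([318.3,  72.8]), np.float64(0.1302)) (array([318.3,  79.8]), np.float64(0.1311))
0.004 tip (array([318.3,  74. ]), np.float64(0.134)) (array([318.3,  80.8]), np.float64(0.1349))
0.008 tip (array([318.3,  75.2]), np.float64(0.1379)) (array([318.3,  81.7]), np.float64(0.1387))
50 [127 126 127 124 125 126 111  77  45  57  54  90 145 152 154 154 154 151
 156 153]
70 [128 129 124 123 125 123 105  67  41  56  41  37  38  44  70 139 156 158
 157 157]
90 [129 126 125 125 124 123  97  57  49  63  36  37  36  36  37  35  36  50
 120 157]
110 [128 129 127 127 125 118  88  50  52  62  39  35  35  37  38  39  36  37
  35  34]
130 [129 127 127 125 124 114  83  47  63  50  33  36  32  39  35  36  40  36
  33  35]
150 [127 126 126 127 126 109  70  42  57  44  38  35  36  38  38  36  39  37
  33  34]
170 [129 125 126 126 123 104  63  51  58  41  36  38  39  38  34  35  31  37
  37  34]
190 [128 127 128 127 124  94  53  46  54  39  37  35  39  36  38  38  37  35
  34  39]
210 [127 127 127 127 118  85  49  53  52  32  39  38  45  49  47  41  36  36
  34  39]
230 [129 127 129 127 112  73  45  56  46  35  33  38  38  35  35  42  49  48
  49  57]
250 [128 125 126 125 105  66  48  67  44  33  47  45  39  34  35  36  36  39
  41  60]
270 [126 128 127 124  97  58  41  51  61  54  36  39  36  34  38  30  38  40
  37  65]
290 [127 128 128 120  87  50  47  53  64  50  36  41  32  35  36  34  34  30
  36  59]
310 [126 129 128 113  75  46  49  60  67  43  37  35  35  36  36  37  35  32
  37  67]
330 [128 127 126 108  66  42  47  56  65  44  36  37  34  37  36  38  36  32
  45  86]
350 [127 130 124  99  58  44  44  52  50  48  46  40  36  33  35  35  32  40
  59 101]
```

The blade is straight in the grip, tip at (319,79). The box front's lower-lid line runs (28,17)–(365,11), with a distinct strip at the right third from (253,17) to (365,12). I try that place first.

```bash
python3 -m creep '[0,-0.008,0.05,-0.0036,1, 0,-0.008,0.06,0,1, 0,0,0.004,0,1, 0,0,0,0,1, 0,0,0,0,1]'; python3 go.py .486 .024 .044 17.2
```

```text
t: 8.32
position: [0.4884, 0.0253, 0.046]
tool_rot: [0.0, 0.989, 0.15, 0.001]
contact_force: [-0.4, -0.3, -1.3]
finger_gap: 0.0185
finger_force: 58.9
pos [0.4884 0.0253 0.046 ] yaw 17.22 gap 0.0185
shift [-0.0053  0.0011  0.004 ] turn 0.0001
```

```bash
python3 -m creep '[0.03,0,0.003,0,1, 0.03,0,0,0,1, 0,0,0,0,1, 0,0,0,0,1]'; python3 go.py .486 .024 .044 17.2;  python3 -m creep '[0.008,0,0,0,1, 0,0,0,0,1]';  python3 -m creep '[0.008,0,0,0,1, 0,0,0,0,1]'
```

```text
t: 8.82
position: [0.5153, 0.0348, 0.0429]
tool_rot: [-0.0, 0.989, 0.15, -0.0]
contact_force: [-0.0, -0.6, -2.3]
finger_gap: 0.0183
finger_force: 58.9
pos [0.5153 0.0348 0.0429] yaw 17.29 gap 0.0183
shift [-0.0623  0.0031 -0.0021] turn 0.0005
t: 9.07
position: [0.5194, 0.0358, 0.0431]
tool_rot: [-0.0, 0.989, 0.15, 0.0]
contact_force: [-0.3, 0.3, -0.9]
finger_gap: 0.0186
finger_force: 58.9
t: 9.32
position: [0.5235, 0.0371, 0.0432]
tool_rot: [-0.0, 0.989, 0.15, 0.0]
contact_force: [0.4, 0.3, -1.5]
finger_gap: 0.0185
finger_force: 58.9
```

```bash
for i in 1 2; do python3 -m creep '[0.006,0,-0.001,0,1, 0,0,0,0,1]' | egrep 'pos|contact|gap'; done; python3 -m creep '[0.006,0,0,0,1, 0,0,0,0,1]' | egrep 'pos|contact|gap'
```

```text
position: [0.5263, 0.038, 0.0437]
contact_force: [0.9, -0.2, -0.9]
finger_gap: 0.0184
position: [0.5292, 0.0389, 0.0442]
contact_force: [0.8, 0.6, -1.7]
finger_gap: 0.0179
position: [0.532, 0.0398, 0.0442]
contact_force: [0.1, -0.4, -1.4]
finger_gap: 0.0185
```

```bash
for i in 1 2 3; do python3 -m creep '[0.008,0,0,0,1, 0,0,0,0,1]' | egrep 'pos|contact|gap'; done
```

```text
position: [0.536, 0.041, 0.0442]
contact_force: [-0.6, -0.3, -1.0]
finger_gap: 0.0185
position: [0.5398, 0.0423, 0.0442]
contact_force: [-0.3, -0.9, -1.1]
finger_gap: 0.0182
position: [0.5436, 0.0434, 0.0442]
contact_force: [0.5, -0.6, -0.2]
finger_gap: 0.0182
```

The blade has gone in about 18 mm with no force: the right third is open. A bit deeper, then start lifting along the lid's arc.

```bash
python3 -m creep '[0.012,0,0,0,1, 0.012,0,0,0,1, 0,0,0,0,1]'| egrep 'pos|contact|gap'; python3 -m creep '[0,0,-0.01,0,1, 0.001,0,-0.014,0,1, 0.002,0,-0.013,0,1, 0,0,0,0,1]'| egrep 't:|pos|contact|gap'
```

```text
position: [0.5555, 0.0472, 0.0443]
contact_force: [0.2, -0.1, -0.5]
finger_gap: 0.0179
t: 11.7
position: [0.5561, 0.0472, 0.0632]
tool_rot: [0.0, 0.989, 0.15, 0.0]
contact_force: [-1.1, -0.4, -2.2]
finger_gap: 0.0182
```

```bash
python3 -m creep '[0.004,0,-0.015,0,1, 0.004,0,-0.015,0,1, 0.006,0,-0.014,0,1, 0.007,0,-0.014,0,1, 0,0,0,0,1]'| egrep 't:|pos|contact|gap'
python3 - <<'E'
from h import *
t=manip.read_camera('top');s=manip.read_camera('scene')
f=lambda im,x,y,w,h,k:cv2.resize(im[y:y+h,x:x+w],None,fx=k,fy=k,interpolation=cv2.INTER_CUBIC)
cv2.imwrite('pics/m5.png',np.hstack([f(t,235,110,100,100,4),f(s,310,160,100,100,4)])[:,:,::-1])
E
```

```text
t: 12.32
position: [0.5676, 0.0507, 0.0928]
tool_rot: [-0.0, 0.989, 0.15, 0.002]
contact_force: [-0.4, 0.1, -1.8]
finger_gap: 0.0186
```

View pics/m5.png

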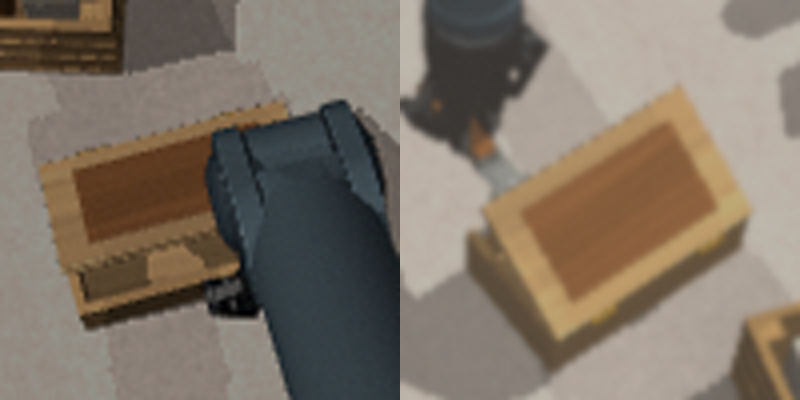

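The lid is clearly raised about 30° by the blade: in the scene crop its front corner is at (487,208) and the blade runs under it at (510,185). I carry on along the arc.

```bash
python3 -m creep '[0.009,0,-0.013,0,1, 0.009,0,-0.013,0,1, 0.011,0,-0.011,0,1, 0.011,0,-0.011,0,1, 0,0,0,0,1]'| egrep 't:|pos|contact|gap'
python3 -m creep '[0.013,0,-0.009,0,1, 0.013,0,-0.009,0,1, 0.014,0,-0.007,0,1, 0.014,0,-0.007,0,1, 0,0,0,0,1]'| egrep 't:|pos|contact|gap'; python3 go.py 0.5555 0.0472 .041
```

```text
t: 13.05
position: [0.5868, 0.0568, 0.1167]
tool_rot: [-0.0, 0.989, 0.15, 0.002]
contact_force: [-0.2, 0.2, -1.8]
finger_gap: 0.0187
t: 13.68
position: [0.6125, 0.0648, 0.1324]
tool_rot: [-0.0, 0.989, 0.15, 0.001]
contact_force: [-1.3, -0.4, -1.8]
finger_gap: 0.0183
pos [0.6125 0.0648 0.1324] yaw 17.28 gap 0.0183
shift [-0.1198 -0.0002  0.1824] turn
```

```bash
python3 -m creep '[0.015,0,-0.004,0,1, 0.015,0,-0.004,0,1, 0.015,0,-0.001,0,1, 0.015,0,-0.001,0,1, 0,0,0,0,1]'| egrep 't:|pos|contact|gap'
python3 -m creep '[0.013,0,0,0,1, 0.013,0,0,0,1, 0.008,0,0,0,1, 0,0,0,0,1]'| egrep 't:|pos|contact|gap'; python3 go.py 0.5555 0.0472 .041
python3 - <<'E'
from h import *
t=manip.read_camera('top');s=manip.read_camera('scene')
f=lambda im,x,y,w,h,k:cv2.resize(im[y:y+h,x:x+w],None,fx=k,fy=k,interpolation=cv2.INTER_CUBIC)
cv2.imwrite('pics/m6.png',np.hstack([f(t,235,100,100,100,4),f(s,310,150,100,100,4)])[:,:,::-1])
E
```

```text
t: 14.3
position: [0.6406, 0.0737, 0.1368]
tool_rot: [-0.0, 0.989, 0.15, 0.001]
contact_force: [0.9, -0.2, -0.7]
finger_gap: 0.018
t: 14.8
position: [0.6562, 0.0785, 0.1366]
tool_rot: [-0.0, 0.989, 0.15, 0.0]
contact_force: [-0.2, 0.6, -1.4]
finger_gap: 0.0185
pos [0.6562 0.0785 0.1366] yaw 17.28 gap 0.0185
shift [-0.211  -0.      0.1912] turn
```

View pics/m6.png

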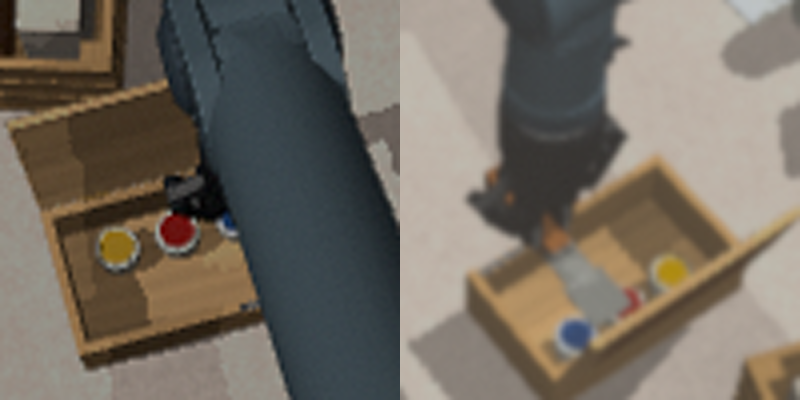

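The lid is past upright: the interior and pots are fully visible, and in the scene crop the lid stands edge-on at the back right. I retreat back along -x, then carry the scraper to its old place.

```bash
python3 -m creep '[-0.05,0,-0.005,0,1, -0.09,0,0,0,1, -0.1,0,0,0,1, -0.1,0,0,0,1, 0,0,0,0,1]'| egrep 't:|pos|contact|gap'; python3 go.py .52 -.2387 .13 -4.62
```

```text
t: 15.52
position: [0.4872, 0.0254, 0.1372]
tool_rot: [0.001, 0.989, 0.149, -0.004]
contact_force: [0.3, -0.2, -1.6]
finger_gap: 0.0183
pos [0.4872 0.0254 0.1372] yaw 17.16 gap 0.0183
shift [-0.093   0.5241  0.0155] turn 0.121
```

Run:
```python
from h import *
t=manip.read_camera('top');s=manip.read_camera('scene')
f=lambda im,x,y,w,h,k:cv2.resize(im[y:y+h,x:x+w],None,fx=k,fy=k,interpolation=cv2.INTER_CUBIC)
cv2.imwrite('pics/m7.png',np.hstack([f(t,235,100,100,100,4),f(s,310,150,100,100,4)])[:,:,::-1])
```

```text
(no output)
```

View pics/m7.png

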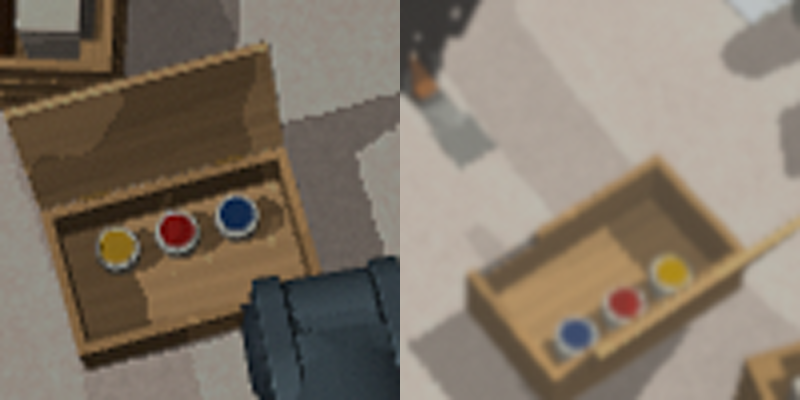

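The lid stays open by itself, leaning back at (10,110)–(268,45) in the top crop. Now I carry the scraper to the free spot.

```bash
python3 -m creep '[-0.015,0.1,0,0.04,1, -0.01,0.1,0,0.04,1, 0,0.1,0,0.04,1, 0,0.1,0,0,1, 0,0,0,0,1]'| egrep 't:|pos|contact|gap'; python3 go.py .52 -.2387 .13 -4.62
```

```text
t: 16.25
position: [0.5048, -0.1787, 0.1398]
tool_rot: [0.002, 0.999, -0.042, 0.001]
contact_force: [-0.4, 0.5, -1.3]
finger_gap: 0.0183
pos [ 0.5048 -0.1787  0.1398] yaw -4.85 gap 0.0183
shift [0.0404 0.1169 0.0201] turn -0.0013
```

```bash
python3 -m creep '[0.02,0.06,0.01,-0.0013,1, 0.02,0.057,0.01,0,1, 0,0,0,0,1, 0,0,0,0,1]'| egrep 't:|pos|contact|gap'; python3 -m creep '[0,0,0.06,0,1, 0,0,0.06,0,1, 0,0,0.06,0,1, 0,0,0.04,0,1, 0,0,0,0,1]'| egrep 't:|pos|contact|gap'; python3 go.py .52 -.2387 -.0025 -4.62
```

```text
t: 16.75
position: [0.5206, -0.2302, 0.1292]
tool_rot: [-0.001, 0.999, -0.035, 0.0]
contact_force: [-0.5, -0.2, -1.0]
finger_gap: 0.0183
t: 17.38
position: [0.5183, -0.2301, 0.0176]
tool_rot: [-0.001, 0.999, -0.035, -0.002]
contact_force: [0.4, 0.6, -1.1]
finger_gap: 0.0186
pos [ 0.5183 -0.2301  0.0176] yaw -4.0 gap 0.0186
shift [0.0048 0.017  0.0402] turn 0.0034
```

```bash
python3 -m creep '[0.003,0.016,0.012,0.003,1, 0,0,0.012,0,1, 0,0,0.006,0,1, 0,0,0,0,1, 0,0,0,0,1]'| egrep 't:|pos|contact|gap'; for i in 1 2 3; do python3 -m creep '[0,0,0.003,0,1, 0,0,0,0,1]'| egrep 't:|pos|contact|gap'; done; python3 go.py .52 -.2387 -.0025 -4.62
```

```text
t: 18.0
position: [0.5205, -0.2399, 0.0043]
tool_rot: [-0.0, 0.999, -0.04, 0.0]
contact_force: [0.1, -0.1, -0.7]
finger_gap: 0.0183
t: 18.25
position: [0.5202, -0.2399, 0.0025]
tool_rot: [-0.0, 0.999, -0.04, -0.0]
contact_force: [0.3, -0.1, -1.5]
finger_gap: 0.0182
t: 18.5
position: [0.5201, -0.2399, 0.0009]
tool_rot: [-0.0, 0.999, -0.04, -0.0]
contact_force: [0.3, -0.7, -1.1]
finger_gap: 0.0184
t: 18.75
position: [0.5201, -0.2399, -0.0006]
tool_rot: [-0.0, 0.999, -0.04, -0.0]
contact_force: [0.8, 0.6, -0.7]
finger_gap: 0.0182
pos [ 0.5201 -0.2399 -0.0006] yaw -4.64 gap 0.0182
shift [-0.0004 -0.0024  0.0038] turn -0.0001
```

```bash
for i in 1 2; do python3 -m creep '[0,0,0.002,0,1, 0,0,0,0,1]'| egrep 'pos|contact'; done;  python3 -m creep '[0,0,0.001,0,1, 0,0,0,0,1]'| egrep 'pos|contact'
```

```text
position: [0.5202, -0.2399, -0.0015]
contact_force: [0.1, 0.4, -0.9]
position: [0.5202, -0.24, -0.0025]
contact_force: [-0.5, 0.2, -1.6]
position: [0.5203, -0.24, -0.0025]
contact_force: [-1.9, 0.9, 3.5]
```

Contact is at exactly the pick-up height. Release slowly and rise.

```bash
python3 -m creep '[0,0,0,0,0.7, 0,0,0,0,0.6, 0,0,0,0,0.4, 0,0,0,0,0.4, 0,0,0,0,0.4]'| egrep 't:|pos|contact|gap'; python3 -m creep '[0,0,-0.01,0,0.4, 0,0,-0.04,0,0.4, 0,0,-0.1,0,0.4, 0,0,-0.1,0,0.4, 0,0,-0.08,0,0.4]'| egrep 't:|pos|contact|gap'
python3 -m creep '[0,0,0,0,0.4, 0,0,0,0,0.4]'| egrep 't:|pos|contact|gap'
python3 - <<'E'
from h import *
i=manip.camera_info('wrist');im=manip.read_camera('wrist');W=np.array(i['intrinsics'])@np.c_[i['R'],i['t']]
h=cv2.cvtColor(im,cv2.COLOR_RGB2HSV)
m=((h[...,0]>5)&(h[...,0]<15)&(h[...,1]>140)&(h[...,2]>60)).astype(np.uint8)
n,l,st,ce=cv2.connectedComponentsWithStats(m)
for k in range(1,n):
    if st[k,4]>150:
        x,y,w,hh,a=st[k];print(st[k],onz(W,(x+w/2,y),.024).round(4),onz(W,(x+w/2,y+hh),.024).round(4),onz(W,(x,y+hh/2),.024).round(4),onz(W,(x+w,y+hh/2),.024).round(4))
t=manip.read_camera('top');o=cv2.cvtColor(cv2.imread('pics/top0.png'),cv2.COLOR_BGR2RGB);s=manip.read_camera('scene');o2=cv2.cvtColor(cv2.imread('pics/scene0.png'),cv2.COLOR_BGR2RGB)
for a,b in((t,o),(s,o2)):
    d=(np.abs(a.astype(int)-b).max(2)>50).astype(np.uint8);n,l,st,_=cv2.connectedComponentsWithStats(d)
    print([tuple(q) for q in st[1:] if q[4]>30])
E
```

```text
t: 20.12
position: [0.5203, -0.24, -0.0029]
tool_rot: [0.0, 0.999, -0.04, 0.0]
contact_force: [0.4, 0.1, 0.2]
finger_gap: 0.0513
t: 20.75
position: [0.5213, -0.2404, 0.1663]
tool_rot: [0.001, 0.999, -0.04, 0.002]
contact_force: [0.8, 0.5, -0.2]
finger_gap: 0.0515
t: 21.0
position: [0.5201, -0.24, 0.1629]
tool_rot: [0.0, 0.999, -0.04, 0.0]
contact_force: [-0.6, 0.3, 0.3]
finger_gap: 0.0514
[ 311  164   16   75 1145] [ 0.5428 -0.2431  0.024 ] [ 0.4565 -0.2362  0.024 ] [ 0.502 -0.231  0.024] [ 0.5006 -0.2486  0.024 ]
[(np.int32(237), np.int32(113), np.int32(69), np.int32(37), np.int32(1231)), (np.int32(324), np.int32(139), np.int32(11), np.int32(32), np.int32(63)), (np.int32(248), np.int32(140), np.int32(57), np.int32(45), np.int32(361)), (np.int32(285), np.int32(147), np.int32(16), np.int32(13), np.int32(119)), (np.int32(352), np.int32(149), np.int32(120), np.int32(251), np.int32(11315)), (np.int32(285), np.int32(159), np.int32(21), np.int32(13), np.int32(128)), (np.int32(440), np.int32(158), np.int32(19), np.int32(13), np.int32(85)), (np.int32(596), np.int32(245), np.int32(44), np.int
[... 589 characters left out ...]
53), np.int32(54), np.int32(1087)), (np.int32(83), np.int32(136), np.int32(95), np.int32(60), np.int32(780)), (np.int32(351), np.int32(192), np.int32(42), np.int32(25), np.int32(221)), (np.int32(342), np.int32(215), np.int32(18), np.int32(26), np.int32(217)), (np.int32(364), np.int32(222), np.int32(21), np.int32(14), np.int32(48)), (np.int32(311), np.int32(238), np.int32(20), np.int32(24), np.int32(57)), (np.int32(351), np.int32(241), np.int32(22), np.int32(24), np.int32(165)), (np.int32(0), np.int32(284), np.int32(22), np.int32(27), np.int32(345)), (np.int32(9), np.int32(322), np.int32(13), np.int32(37), np.int32(198)), (np.int32(13), np.int32(366), np.int32(7), np.int32(28), np.int32(87))]
```

The scraper lies flat within 2 mm of where it was, the lid is still open, and the image differences are only the arm, its shadows and the box. Handing in.

```bash
python3 -c "
from rig import manip;print(manip.finish_job())"
```

```text
the job is handed in; nothing more can be done
None
```

The lid stands open past upright, levered up through the open right third of the slot, and the scraper lies flat at its old place clear of the box; I handed the job in at about 21 s.

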